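Unhook the red coat peg

ROBOT

A 6-joint arm with a two-finger parallel gripper is mounted at the origin on the work surface. World frame = base frame: x ahead of the robot, y to its left, z up, the work surface at z = 0. Lengths are in mm, angles in degrees, forces in N, time in s.
With the tool pointing down it reaches from about 300 to 750 mm from the base axis. Payload 8.5 kg.
Tool frame: the origin (TCP) lies midway between the tips of the shut fingers; the grasp point (between the pads) lies env.grasp_offset behind it (env.grasp_offset is the distance from the TCP to the grasp point, in mm); z points along the fingers, y is the line along which they close (so a half turn about z gives the same grasp; the last joint's range is limited). The gripper opens to 88 mm and grips with 3 to 60 N. Pads are 18 mm wide; open, the fingers measure 123 mm over their backs; the gripper's body (75 mm by 187 mm) begins 45 mm behind the grasp point.
Start: joints at [-78.971, 21.807, 74.336, -0, 83.858, -12.336], TCP at [218.117, -504.881, 238.748] pointing down, gripper open.
Joint ranges: [-178.18, 178.18], [-50.72, 133.34], [12.68, 142.11], [-81.47, 261.47], [9.98, 163.14], [-165.26, 165.26]. Speed limits (degrees/s): [136.94, 136.94, 180, 180, 180, 180].

INTERFACE

Orientations are given as [roll, pitch, yaw] about the fixed x, y, z axes, in that order (R = Rz(yaw) Ry(pitch) Rx(roll)).
In Python, from workcell import env gives the robot as it stands. The module is installed in compiled form; this text tells all that it offers.
- The arm moves only by the tool send_rows, never from a script. Its argument "plan" is a list of rows, each an object with "xyz": the shift along the tool's x, y, z in m, a list of three; "rotation": the turn, a rotation vector about the tool's x, y, z in rad, a list of three; "fingers": the gripper's target within -1 to 1 (shut at 1, half-way at 0, fully open at -1). In form: [{"xyz": [dx, dy, dz], "rotation": [rx, ry, rz], "fingers": fingers}, ...]. A call has 1 to 5 rows; each row shifts and turns the commanded pose from where the row before left it, along the tool's axes as they then stand; what a row does not reach is not made up. A row lasts 1/8 s, in which the tool goes at most 62.5 mm and 10.7 degrees, less where a joint would pass 70% of its speed; a pose out of reach is approached as far as the arm can. A call is refused whole if a number of a shift passes 0.0625 or a number of a turn 0.188, either way. A call with a gripper value outside its range is refused whole. The fingers move at their own pace and stop on an object; "newtons" is the grip in N (left out, the last holds). Time passes only in rows, so rows that do not move let the fingers close. It gives the time, the measured TCP pose, the force, the opening and the grip force at its end, in the units of the state.
- env.get_state(): the state, without advancing time (a new reading comes with each control period).
- env.camera(name): name is "side" or "top"; returns the picture (400x640x3 uint8, red, green, blue); there is no depth.
- env.camera_model(name): a dict with "K" (3x3 intrinsics, pixels), "pose" (4x4, takes a point from camera to world coordinates). Camera axes: x right, y down, z forward; pixel columns grow to the right and rows downward; lengths in mm; the calibration is good to about 2 mm. A picture is of the moment at which its call begins. camera_model takes no time and is no camera call.
- env.hand_in(): hands the job in; it is judged then, once.
The state is a dict: "time": time; "joint_pos": joint angles; "qvel": joint speeds; "tau": joint torques, N m; "eef_pos": TCP position; "eef_rot": TCP orientation; "contact_force": force on the tool from outside, world axes, zero at the start; "moment": the same for the moment, N m; "gripper_width": opening from 0.0 (shut) to 1.0 (fully open); "finger_force": force on a finger pad.
Only numpy, scipy, OpenCV 4.12 (cv2) and the standard library are available. Lean on these libraries where they do the work, as an engineer would, in place of code of your own. Each camera call takes 0.05 s, during which the arm holds its last target. There are 200 camera calls.

TASK

Take the coat peg with the red knob down from the sloping board: slide it up the slope until the wide end of its keyhole is over the stud's head, then lift it free. Lay it gently, knob up, flat on the floor of the empty cardboard shoe-box lid and let go. Leave the blue and the yellow coat pegs hanging as they are.

Things in the scene. Friction and masses are not known exactly. Their poses are not given: they have to be found in the camera images.
- red_peg: Coat peg: aluminium plate 140 x 76 x 8 mm; on it a square red knob 24 x 24, 45 mm tall, at x = -42, y = 0, top at z = 53 mm. Origin: centre of the plate's underside; x along the plate, up the slope while hung; y across; z out of its front. Keyhole through the plate at y = 0: wide end 40 x 40 mm, x = -18 to 22, then a slot 14 wide to x = 47. About 0.2 kg.
- blue_peg: Same peg with a blue knob, same frame; stays hanging. The three hang 115 mm apart in a row, in any order, flat on a fixed dark wooden board, 250 mm along the slope and 370 mm across, that rises at 30 degrees away from the robot.
- yellow_peg: Same peg with a yellow knob, same frame; stays hanging. Each peg hangs on its own fixed steel stud, square to the board: neck 7 mm in diameter, at x = 43 mm in the hung peg's frame; head 22 mm in diameter, its underside 13 mm and its top 19 mm above the board's face. Slid 33 to 50 mm (best 41) along its +x, a peg comes off along its z.
- lid: Empty open shoe-box lid of brown cardboard, open side up, fixed to the counter: 240 x 250 x 36 mm outside (x, y, z), walls and floor 4 mm thick. Origin: centre of its underside, on the counter; z up.

How it is judged:
By the outcome, as a careful person would: the job done as asked, in the order asked, and still so for the second after the job is handed in, with the robot touching nothing.
It also fails if it takes over 42 s, if anything falls off the work surface, if the arm or the gripper's body presses on something with over 40 N, if the wrist force passes 120 N, or if a joint passes its speed limit or range.

## Working session

There is one attempt and no reset: what is moved stays moved. The work goes in short steps, Python scripts to look and compute and a tool call to move; the robot and the scene stay as the last step left them, time stands still between calls to the robot, and variables do not carry over. Pictures are saved under pics/ and viewed, at most 10 in all, crops included, and the job is handed in when it is done.

Besides the shell and the picture viewer there is one more tool, called as name(argument=value, ...), one argument or row to a line, values as JSON. send_rows: Moves the arm, as the interface text tells. Its arguments: {"type":"object","properties":{"plan":{"type":"array"},"newtons":{"type":"number"}},"required":["plan"]}

```bash
mkdir -p pics
python3 - <<'E'
from workcell import env
import cv2,numpy as np
np.set_printoptions(precision=3,suppress=True)
print(env.get_state(), env.grasp_offset)
for n in("side","top"):
    cv2.imwrite(f"pics/{n}0.png",env.camera(n)[:,:,::-1]); m=env.camera_model(n); print(np.array(m["K"]),np.array(m["pose"]))
E
```

```text
{'time': 0.0, 'joint_pos': array([-78.971,  21.841,  74.385,  -0.002,  83.857, -12.335]), 'qvel': array([-0.084,  0.104, -0.002, -0.016, -0.031,  0.075]), 'tau': array([ -0.001, -43.794, -22.456,   0.071,   0.035,  -0.   ]), 'eef_pos': array([ 218.058, -504.62 ,  238.141]), 'eef_rot': array([-179.919,   -0.016,   23.365]), 'contact_force': array([ 0.125,  0.456, -0.812]), 'moment': array([-0.026,  0.005, -0.017]), 'finger_force': 0.0, 'gripper_width': 0.9996885097738325} 18.700000000000003
[[413.901   0.    317.548]
 [  0.    413.901 194.152]
 [  0.      0.      1.   ]] [[ -0.876  -0.262   0.406 176.856]
 [ -0.483   0.487  -0.728 642.798]
 [ -0.007  -0.833  -0.553 597.896]
 [  0.      0.      0.      1.   ]]
[[463.68    0.    315.731]
 [  0.    463.68  185.295]
 [  0.      0.      1.   ]] [[   0.018   -0.993    0.115  394.22 ]
 [  -1.      -0.019   -0.001   10.176]
 [   0.004   -0.115   -0.993 1245.761]
 [   0.       0.       0.       1.   ]]
```

View pics/side0.png

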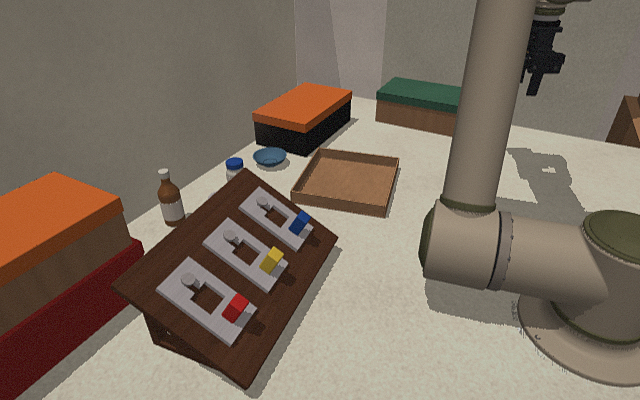

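View pics/top0.png

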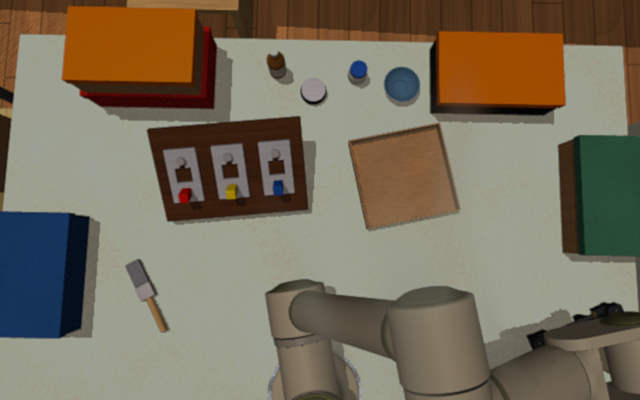

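The side view shows the board with the red peg nearest (knob at 235,305), then yellow (272,262), then blue (300,222). The lid is at (347,180). In the top view the red knob is at (184,196) and the lid centre at (403,177).

Run:
```python
import cv2,numpy as np
s=cv2.imread("pics/side0.png");t=cv2.imread("pics/top0.png")
c1=cv2.resize(s[240:380,130:330],None,fx=4,fy=4,interpolation=cv2.INTER_CUBIC)
c2=cv2.resize(t[110:230,140:320],None,fx=4.4,fy=4.4,interpolation=cv2.INTER_CUBIC)
cv2.imwrite("pics/c1.png",c1);cv2.imwrite("pics/c2.png",c2)
```

```text
(no output)
```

View pics/c1.png

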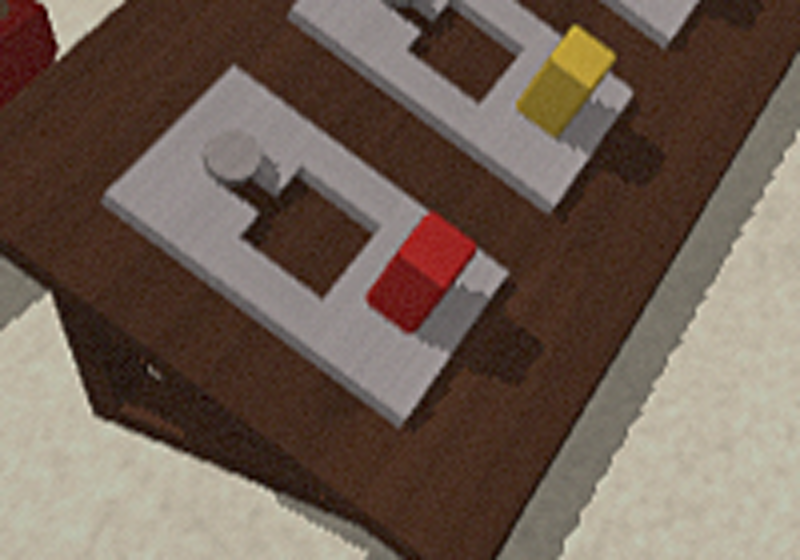

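View pics/c2.png

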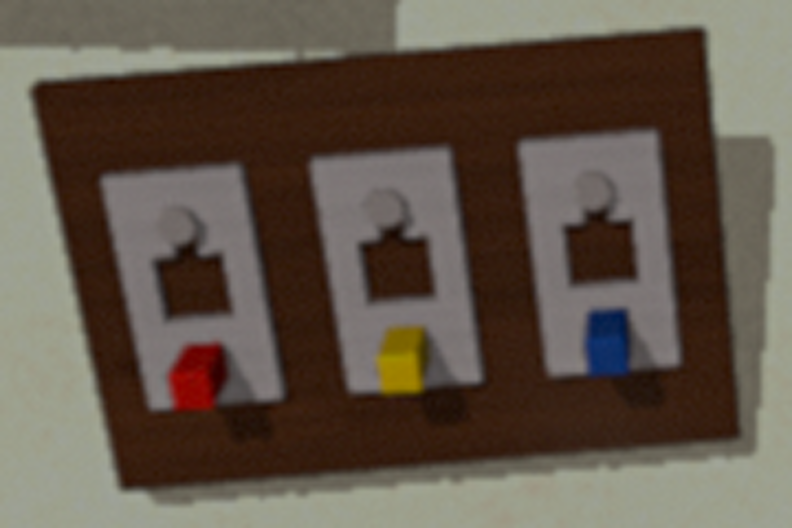

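The crops give the red plate's corners, the hole's corners and the knob top. I'll fit the pose from both views.

```bash
cat > h.py <<'E'
import numpy as np
from workcell import env
from scipy.spatial.transform import Rotation as R
from scipy.optimize import least_squares
np.set_printoptions(precision=2,suppress=True)
def proj(n,P):
    m=env.camera_model(n);T=np.array(m["pose"]);K=np.array(m["K"])
    q=(np.atleast_2d(P)-T[:3,3])@T[:3,:3]; q=q@K.T
    return q[:,:2]/q[:,2:]
E
python3 - <<'E'
from h import *
S=np.array([[235,66],[104,197],[403,420],[510,272],[432,212],[477,245],[442,287],[399,256],[300,168],[380,228],[323,300],[240,236]],float)
Sm=np.array([[70,-38,8],[70,38,8],[-70,38,8],[-70,-38,8],[-30,-12,53],[-54,-12,53],[-54,12,53],[-30,12,53],[22,-20,8],[-18,-20,8],[-18,20,8],[22,20,8]],float)
T=np.array([[100,176],[242,163],[285,401],[150,410],[156,260],[222,254],[231,313],[165,320]],float)
Tm=np.array([[70,38,8],[70,-38,8],[-70,-38,8],[-70,38,8],[22,20,8],[22,-20,8],[-18,-20,8],[-18,20,8]],float)
S=(S+.5)/4-.5+[130,240]; T=(T+.5)/4.4-.5+[140,110]
def res(p):
    r=R.from_euler('xyz',p[3:],degrees=True)
    return np.r_[(proj("side",r.apply(Sm)+p[:3])-S).ravel(),(proj("top",r.apply(Tm)+p[:3])-T).ravel()]
o=least_squares(res,[420,290,80,0,-30,5],x_scale=[10,10,10,5,5,5])
p=o.x;print("red",p,"rms",np.sqrt(np.mean(o.fun**2)))
def res2(q): return res([*q[:3],*R.from_matrix(R.from_euler('z',q[3],degrees=True).as_matrix()@R.from_euler('y',-30,degrees=True).as_matrix()).as_euler('xyz',degrees=True)])
o2=least_squares(res2,[*p[:3],p[5]],x_scale=[10,10,10,5]);print("tilt30",o2.x,np.sqrt(np.mean(o2.fun**2)))
print(o2.fun.reshape(-1,2))
# lid
c=[[120,125],[120,-125],[-120,-125],[-120,125]]
L=np.array([[349,140],[439,125],[458,211],[368,228]],float);Ls=np.array([[311,150],[399,158]],float)
def lr(q):
    P=R.from_euler('z',q[3],degrees=True).apply(np.c_[np.array(c,float),[36]*4])+[q[0],q[1],q[2]]
    return np.r_[(proj("top",P)-L).ravel(),(proj("side",P)[1]-Ls[0]).ravel(),(proj("side",P)[2]-Ls[1]).ravel()]
o=least_squares(lr,[450,-150,0,5],x_scale=[10,10,10,5]);print("lid",o.x,o.fun.reshape(-1,2))
E
```

```text
red [547.89 335.61 100.88  -0.86 -29.26   5.61] rms 0.6541334483948447
tilt30 [548.13 335.8  100.91   5.64] 0.6802893132140038
[[-0.3   0.04]
 [ 0.06 -0.78]
 [ 0.33  0.45]
 [-0.44  0.52]
 [-0.16 -1.15]
 [ 1.3   0.22]
 [ 1.52  1.34]
 [-0.81 -0.83]
 [ 0.27 -0.24]
 [ 0.27 -0.07]
 [-0.39  0.36]
 [-0.6   0.44]
 [ 0.43  0.19]
 [-0.34  0.69]
 [-0.63 -1.08]
 [ 0.05 -0.75]
 [-1.07 -0.99]
 [ 0.23 -0.91]
 [ 0.99  0.64]
 [-0.08  0.32]]
lid [ 568.22 -222.61   -8.01   12.81] [[-1.57  0.27]
 [-0.71 -3.26]
 [ 1.55 -1.93]
 [-1.19  0.49]
 [ 6.08 -0.69]
 [-0.75  1.65]]
```

```bash
cat >> h.py <<'E'
peg=np.array([548.1,335.8,100.9]); Rp=R.from_euler('z',5.6,degrees=True)*R.from_euler('y',-30,degrees=True)
flip=R.from_euler('x',180,degrees=True)
def cur():
    s=env.get_state(); return np.array(s["eef_pos"]),R.from_euler('xyz',s["eef_rot"],degrees=True),s
def rows(p0,r0,p1,r1):
    "rows in the send_rows form, one per max step"
    rv=(r0.inv()*r1).as_rotvec(); n=int(np.ceil(max(np.linalg.norm(p1-p0)/60,np.degrees(np.linalg.norm(rv))/10.2,1)))
    for k in range(n):
        rk=r0*R.from_rotvec(rv*k/n)
        print("xyz",np.round(rk.inv().apply((p1-p0)/n)/1000,4).tolist(),"rot",np.round(rv/n,4).tolist())
E
python3 - <<'E'
from h import *
p,r,s=cur(); w=np.array([460,-120,330.]); rd=R.from_euler('xyz',[180,0,5.6],degrees=True)
rows(p,r,w,r); print()
g=peg+Rp.apply([-42,0,14]); pre=peg+Rp.apply([-42,0,100]); print(g,pre)
rows(w,r,pre,Rp*flip)
E
```

```text
xyz [0.0468, -0.0322, -0.0114] rot [0.0, 0.0, 0.0]
xyz [0.0468, -0.0322, -0.0114] rot [0.0, 0.0, 0.0]
xyz [0.0468, -0.0322, -0.0114] rot [0.0, 0.0, 0.0]
xyz [0.0468, -0.0322, -0.0114] rot [0.0, 0.0, 0.0]
xyz [0.0468, -0.0322, -0.0114] rot [0.0, 0.0, 0.0]
xyz [0.0468, -0.0322, -0.0114] rot [0.0, 0.0, 0.0]
xyz [0.0468, -0.0322, -0.0114] rot [0.0, 0.0, 0.0]
xyz [0.0468, -0.0322, -0.0114] rot [0.0, 0.0, 0.0]

[504.93 331.57  92.02] [462.14 327.37 166.5 ]
xyz [0.0224, -0.0512, 0.0205] rot [-0.0103, 0.0649, 0.0378]
xyz [0.0191, -0.0522, 0.0213] rot [-0.0103, 0.0649, 0.0378]
xyz [0.0157, -0.0531, 0.0219] rot [-0.0103, 0.0649, 0.0378]
xyz [0.0122, -0.0538, 0.0223] rot [-0.0103, 0.0649, 0.0378]
xyz [0.0087, -0.0545, 0.0224] rot [-0.0103, 0.0649, 0.0378]
xyz [0.0052, -0.055, 0.0223] rot [-0.0103, 0.0649, 0.0378]
xyz [0.0017, -0.0553, 0.0219] rot [-0.0103, 0.0649, 0.0378]
xyz [-0.0018, -0.0555, 0.0214] rot [-0.0103, 0.0649, 0.0378]
```

send_rows(
  plan=[
    {"xyz":[0.047,-0.032,-0.0114],"rotation":[0,0,0],"fingers":-1},
    {"xyz":[0.047,-0.032,-0.0114],"rotation":[0,0,0],"fingers":-1},
    {"xyz":[0.047,-0.032,-0.0114],"rotation":[0,0,0],"fingers":-1},
    {"xyz":[0.047,-0.032,-0.0114],"rotation":[0,0,0],"fingers":-1},
    {"xyz":[0.047,-0.032,-0.0114],"rotation":[0,0,0],"fingers":-1},
  ],
)

```text
time: 0.72
eef_pos: [371.0, -263.1, 295.9]
eef_rot: [-180.0, 0.0, 23.3]
contact_force: [-0.0, -0.9, -0.3]
gripper_width: 0.997
finger_force: 0.0
```

send_rows(
  plan=[
    {"xyz":[0.047,-0.032,-0.0114],"rotation":[0,0,0],"fingers":-1},
    {"xyz":[0.047,-0.032,-0.0114],"rotation":[0,0,0],"fingers":-1},
    {"xyz":[0.047,-0.032,-0.0114],"rotation":[0,0,0],"fingers":-1},
    {"xyz":[0.022,-0.051,0.0205],"rotation":[-0.01,0.065,0.038],"fingers":-1},
    {"xyz":[0.019,-0.052,0.0213],"rotation":[-0.01,0.065,0.038],"fingers":-1},
  ],
)

```text
time: 1.35
eef_pos: [462.0, -7.7, 288.2]
eef_rot: [179.2, -7.6, 19.0]
contact_force: [1.3, 0.7, -0.0]
gripper_width: 1.002
finger_force: 0.0
```

send_rows(
  plan=[
    {"xyz":[0.0157,-0.053,0.0219],"rotation":[-0.01,0.065,0.038],"fingers":-1},
    {"xyz":[0.0122,-0.0538,0.0223],"rotation":[-0.01,0.065,0.038],"fingers":-1},
    {"xyz":[0.0087,-0.0545,0.0224],"rotation":[-0.01,0.065,0.038],"fingers":-1},
    {"xyz":[0.005,-0.055,0.022],"rotation":[-0.01,0.065,0.038],"fingers":-1},
    {"xyz":[0,0,0],"rotation":[0,0,0],"fingers":-1},
  ],
)

```text
time: 1.98
eef_pos: [460.5, 217.1, 205.4]
eef_rot: [179.1, -22.3, 10.6]
contact_force: [0.2, -0.0, 1.0]
gripper_width: 0.998
finger_force: 0.0
```

Run:
```python
from h import *
p,r,s=cur(); print(s["time"],p,s["eef_rot"],s["joint_pos"])
pre=peg+Rp.apply([-42,0,100]); rows(p,r,pre,Rp*flip)
```

```text
1.975 [460.55 217.08 205.41] [179.13 -22.33  10.63] [12.74 11.78 98.69 -2.27 47.26 93.49]
xyz [0.0027, -0.0544, 0.0213] rot [-0.0118, 0.0666, 0.0399]
xyz [-0.0008, -0.0547, 0.0208] rot [-0.0118, 0.0666, 0.0399]
```

send_rows(
  plan=[
    {"xyz":[0.0027,-0.0544,0.0213],"rotation":[-0.012,0.0666,0.04],"fingers":-1},
    {"xyz":[-0.0008,-0.0547,0.0208],"rotation":[-0.012,0.0666,0.04],"fingers":-1},
    {"xyz":[0,0,0],"rotation":[0,0,0],"fingers":-1},
    {"xyz":[0,0,0],"rotation":[0,0,0],"fingers":-1},
  ],
)

```text
time: 2.48
eef_pos: [466.0, 318.5, 170.4]
eef_rot: [179.8, -29.9, 5.5]
contact_force: [0.1, -1.0, -0.3]
gripper_width: 1.002
finger_force: 0.0
```

Run:
```python
from h import *
import cv2
p,r,s=cur(); print(s["time"],p,s["eef_rot"])
g=peg+Rp.apply([-42,0,14]); rows(p,r,g,Rp*flip)
a=cv2.resize(env.camera("side")[180:360,130:390,::-1],None,fx=3,fy=3,interpolation=cv2.INTER_CUBIC)
cv2.imwrite("pics/s1.png",a)
```

```text
2.475 [466.01 318.5  170.4 ] [179.79 -29.86   5.48]
xyz [-0.0022, -0.0048, 0.0439] rot [0.0024, 0.0012, -0.0009]
xyz [-0.0022, -0.0047, 0.0439] rot [0.0024, 0.0012, -0.0009]
```

View pics/s1.png

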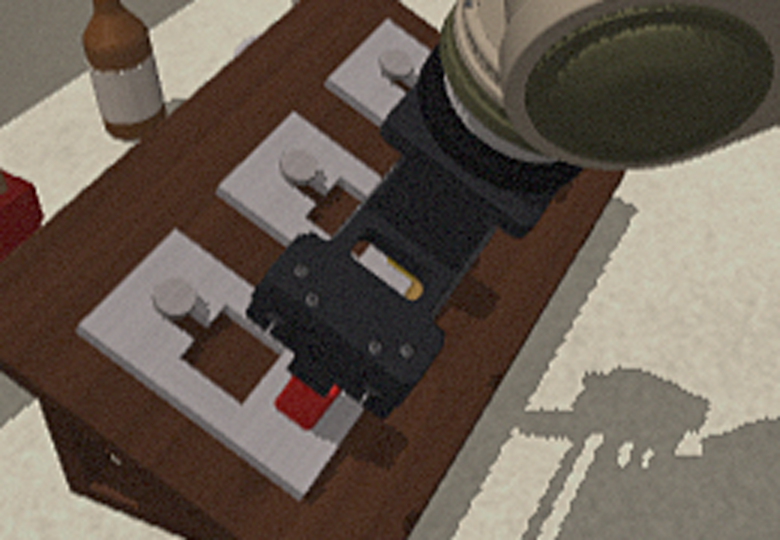

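The gripper is square over the red peg and about 9 mm short in y, which matches the numbers. I'll centre it and then descend.

send_rows(
  plan=[
    {"xyz":[-0.0044,-0.0095,0.01],"rotation":[0.005,0.002,-0.002],"fingers":-1},
    {"xyz":[0,0,0.03],"rotation":[0,0,0],"fingers":-1},
    {"xyz":[0,0,0.028],"rotation":[0,0,0],"fingers":-1},
    {"xyz":[0,0,0.015],"rotation":[0,0,0],"fingers":-1},
    {"xyz":[0,0,0],"rotation":[0,0,0],"fingers":-1},
  ],
)

```text
time: 3.15
eef_pos: [502.2, 332.2, 95.2]
eef_rot: [-180.0, -29.9, 5.6]
contact_force: [-0.2, -0.5, -0.0]
gripper_width: 1.001
finger_force: 0.0
```

Run:
```python
from h import *
import cv2
p,r,s=cur(); print(s["time"],p,s["eef_rot"],s["contact_force"]); print("in peg frame",Rp.inv().apply(p-peg))
a=cv2.resize(env.camera("side")[230:350,130:310,::-1],None,fx=4,fy=4,interpolation=cv2.INTER_CUBIC)
cv2.imwrite("pics/s2.png",a)
```

```text
3.15 [502.22 332.16  95.18] [-179.97  -29.92    5.55] [-0.18 -0.54 -0.03]
in peg frame [-42.71   0.85  18.05]
```

View pics/s2.png

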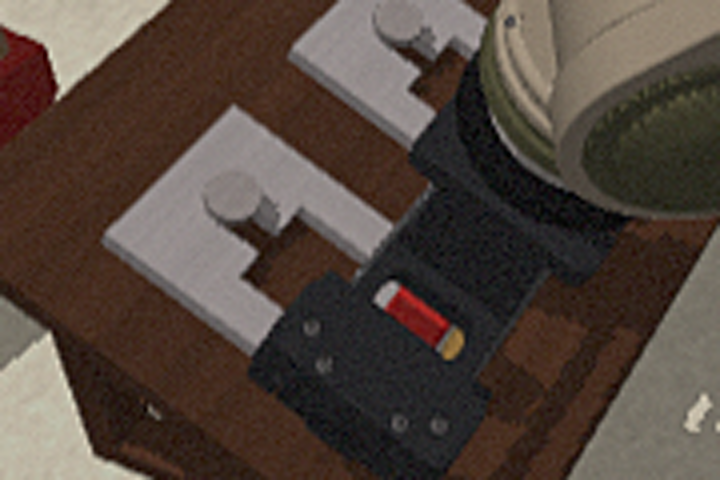

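The fingers straddle the red knob. I'll go 3 mm deeper and close.

send_rows(
  plan=[
    {"xyz":[0,0.0008,0.003],"rotation":[0,0,0],"fingers":-1},
    {"xyz":[0,0,0],"rotation":[0,0,0],"fingers":1},
    {"xyz":[0,0,0],"rotation":[0,0,0],"fingers":1},
    {"xyz":[0,0,0],"rotation":[0,0,0],"fingers":1},
    {"xyz":[0,0,0],"rotation":[0,0,0],"fingers":1},
  ],
  newtons=55,
)

```text
time: 3.82
eef_pos: [503.6, 332.0, 93.4]
eef_rot: [-179.9, -30.0, 5.6]
contact_force: [1.0, -0.3, 0.1]
gripper_width: 0.575
finger_force: 0.0
```

send_rows(
  plan=[
    {"xyz":[0,0,0],"rotation":[0,0,0],"fingers":1},
    {"xyz":[0,0,0],"rotation":[0,0,0],"fingers":1},
  ],
)

```text
time: 4.08
eef_pos: [503.6, 332.0, 93.3]
eef_rot: [-179.9, -30.0, 5.6]
contact_force: [-0.6, 0.7, 0.1]
gripper_width: 0.342
finger_force: 0.0
```

Run:
```python
from h import *
p,r,s=cur(); print(s); print("in peg frame",Rp.inv().apply(p-peg))
```

```text
{'time': 4.075, 'joint_pos': array([ 26.41,  28.9 ,  97.32, -22.7 ,  27.25, 128.63]), 'qvel': array([ 0.01, -0.03,  0.14, -0.04,  0.09, -0.03]), 'tau': array([  0.01, -43.86, -16.13,  -0.39,  -1.11,   0.01]), 'eef_pos': array([503.58, 332.  ,  93.32]), 'eef_rot': array([-179.93,  -29.99,    5.59]), 'contact_force': array([-0.59,  0.7 ,  0.06]), 'moment': array([-0.02,  0.19, -0.02]), 'finger_force': 0.0, 'gripper_width': 0.34165678921584147}
in peg frame [-42.48   0.56  15.78]
```

send_rows(
  plan=[
    {"xyz":[0,0,0],"rotation":[0,0,0],"fingers":1},
    {"xyz":[0,0,0],"rotation":[0,0,0],"fingers":1},
    {"xyz":[0,0,0],"rotation":[0,0,0],"fingers":1},
  ],
)

```text
time: 4.45
eef_pos: [503.6, 331.9, 93.3]
eef_rot: [-179.9, -30.0, 5.6]
contact_force: [-0.1, -0.3, 1.4]
gripper_width: 0.267
finger_force: 55.0
```

Gripped: 0.267 × 88 is about 24 mm, the knob's width. Next I'll ease it off the board 2 mm and slide up the slope.

send_rows(
  plan=[
    {"xyz":[0,0,-0.002],"rotation":[0,0,0],"fingers":1},
    {"xyz":[0,0,0],"rotation":[0,0,0],"fingers":1},
    {"xyz":[0.004,0,0],"rotation":[0,0,0],"fingers":1},
    {"xyz":[0.006,0,0],"rotation":[0,0,0],"fingers":1},
    {"xyz":[0,0,0],"rotation":[0,0,0],"fingers":1},
  ],
)

```text
time: 5.08
eef_pos: [511.8, 332.8, 100.4]
eef_rot: [-179.9, -30.0, 5.6]
contact_force: [0.2, 1.1, -1.4]
gripper_width: 0.267
finger_force: 55.0
```

Run:
```python
from h import *
p,r,s=cur(); print(s["time"],s["contact_force"],s["moment"],s["finger_force"]); print("in peg frame",Rp.inv().apply(p-peg),s["eef_rot"])
```

```text
5.075 [ 0.24  1.06 -1.45] [-0.02  0.38 -0.01] 54.99669732525945
in peg frame [-31.74   0.55  17.78] [-179.91  -30.04    5.55]
```

send_rows(
  plan=[
    {"xyz":[0.008,0,0],"rotation":[0,0,0],"fingers":1},
    {"xyz":[0.008,0,0],"rotation":[0,0,0],"fingers":1},
    {"xyz":[0.008,0,0],"rotation":[0,0,0],"fingers":1},
    {"xyz":[0.0065,0,0],"rotation":[0,0,0],"fingers":1},
    {"xyz":[0,0,0],"rotation":[0,0,0],"fingers":1},
  ],
)

```text
time: 5.7
eef_pos: [538.0, 335.3, 115.6]
eef_rot: [-179.9, -30.0, 5.6]
contact_force: [0.1, -0.2, -2.4]
gripper_width: 0.266
finger_force: 55.0
```

Run:
```python
from h import *
import cv2
p,r,s=cur(); print(s["time"],s["contact_force"],s["moment"],s["finger_force"]); print("in peg frame",Rp.inv().apply(p-peg),s["eef_rot"])
a=cv2.resize(env.camera("side")[220:350,130:310,::-1],None,fx=4,fy=4,interpolation=cv2.INTER_CUBIC)
cv2.imwrite("pics/s3.png",a)
```

```text
5.7 [ 0.1  -0.23 -2.45] [-0.03  0.45  0.03] 54.99659467488527
in peg frame [-1.4   0.49 17.78] [-179.92  -30.03    5.56]
```

View pics/s3.png

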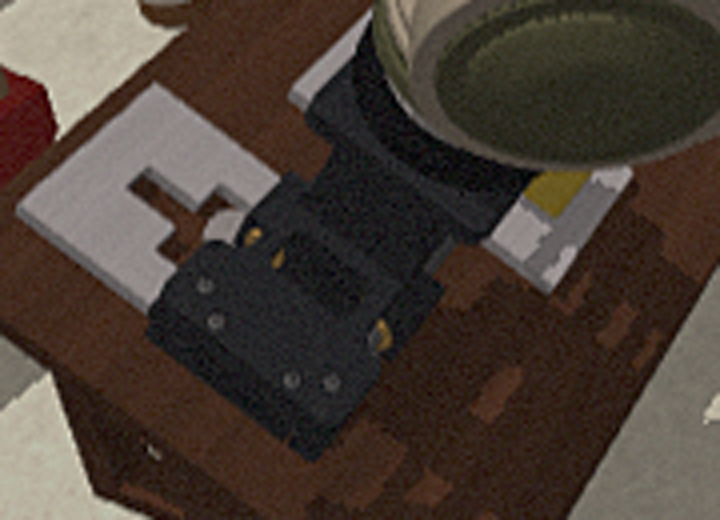

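The stud's head (222,225 in the crop) now stands inside the wide hole. I'll lift along the normal and refit the lid from its rim.

send_rows(
  plan=[
    {"xyz":[0,0,-0.01],"rotation":[0,0,0],"fingers":1},
    {"xyz":[0,0,-0.015],"rotation":[0,0,0],"fingers":1},
    {"xyz":[0,0,-0.03],"rotation":[0,0,0],"fingers":1},
    {"xyz":[0,0,-0.045],"rotation":[0,0,0],"fingers":1},
    {"xyz":[0,0,-0.03],"rotation":[0,0,0],"fingers":1},
  ],
)

```text
time: 6.38
eef_pos: [471.6, 328.9, 230.7]
eef_rot: [-179.9, -30.1, 5.6]
contact_force: [-1.0, 0.9, -2.5]
gripper_width: 0.272
finger_force: 55.0
```

Run:
```python
from h import *
import cv2
p,r,s=cur(); print(s["time"],p,s["contact_force"],s["moment"],s["gripper_width"],s["eef_rot"])
# lid: intersect rim corners of the first top and side pictures; enlarge lid for both
t=cv2.imread("pics/top0.png")[115:240,340:470]; q=cv2.imread("pics/side0.png")[140:225,280:410]
a=np.hstack([cv2.resize(t,None,fx=3,fy=3),cv2.resize(cv2.copyMakeBorder(q,0,40,0,0,0),None,fx=3,fy=3)])
cv2.imwrite("pics/lid.png",a)
```

```text
6.375 [471.55 328.89 230.67] [-0.96  0.93 -2.46] [-0.01  0.39  0.  ] 0.27192620202873136 [-179.86  -30.12    5.59]
```

View pics/lid.png

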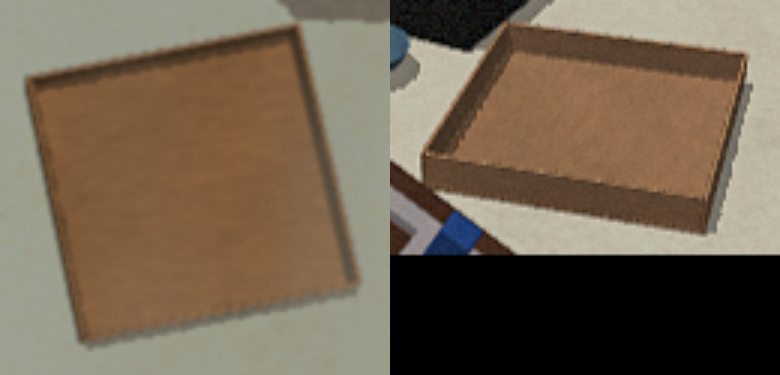

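The lid's rim corners are clear in both crops (e.g. side 512,22 / 747,56 / 707,200 / 424,154).

Run:
```python
from h import *
T=(np.array([[27,77],[299,25]])+.5)/3-.5+[340,115]; Tm=np.array([[120,125,36],[120,-125,36]],float)
Tb=(np.array([[82,344]])+.5)/3-.5+[340,115]; 
S=(np.array([[512,22],[747,56],[707,200],[424,154],[705,233]])+.5-[390,0])/3-.5+[280,140]
Sm=np.array([[120,-125,36],[-120,-125,36],[-120,125,36],[120,125,36],[-120,125,0]],float)
def f(q):
    g=lambda P:R.from_euler('z',q[3],degrees=True).apply(P)+q[:3]
    return np.r_[(proj("top",g(Tm))-T).ravel(),(proj("top",g(np.array([[-120,125,0.]])))-Tb).ravel(),(proj("side",g(Sm))-S).ravel()]
o=least_squares(f,[568,-222,0,11],x_scale=[10,10,10,5]);print(o.x,o.fun.reshape(-1,2))
lid=o.x
# plate: now centred on lid: tool at lid frame x=-42 (knob), yaw=lid yaw
Rl=R.from_euler('z',lid[3],degrees=True); c=np.array([lid[0],lid[1],0])
tgt=c+Rl.apply([-42,0,0]); print("tgt xy",tgt)
p,r,s=cur()
w1=np.array([470,150,300.]);w2=np.array([tgt[0],tgt[1],170.])
rows(p,r,w1,r);print();rows(w1,r,w2,Rl*flip)
```

```text
[ 566.12 -225.65   -1.29   12.33] [[ 0.37 -0.25]
 [ 1.23 -0.8 ]
 [-0.74 -0.1 ]
 [-1.73 -0.07]
 [ 1.22 -0.85]
 [ 1.12  0.19]
 [-0.8   0.17]
 [ 0.51  1.45]]
tgt xy [ 525.09 -234.62    0.  ]
xyz [0.0046, 0.0444, -0.0175] rot [0.0, 0.0, 0.0]
xyz [0.0046, 0.0444, -0.0175] rot [0.0, 0.0, 0.0]
xyz [0.0046, 0.0444, -0.0175] rot [0.0, 0.0, 0.0]
xyz [0.0046, 0.0444, -0.0175] rot [0.0, 0.0, 0.0]

xyz [-0.0072, 0.0555, 0.0172] rot [0.0041, -0.075, -0.0163]
xyz [-0.0068, 0.0554, 0.0175] rot [0.0041, -0.075, -0.0163]
xyz [-0.0064, 0.0554, 0.0177] rot [0.0041, -0.075, -0.0163]
xyz [-0.0059, 0.0554, 0.018] rot [0.0041, -0.075, -0.0163]
xyz [-0.0055, 0.0554, 0.0182] rot [0.0041, -0.075, -0.0163]
xyz [-0.005, 0.0554, 0.0183] rot [0.0041, -0.075, -0.0163]
xyz [-0.0045, 0.0554, 0.0185] rot [0.0041, -0.075, -0.0163]
```

send_rows(
  plan=[
    {"xyz":[0.0046,0.0444,-0.0175],"rotation":[0,0,0],"fingers":1},
    {"xyz":[0.0046,0.0444,-0.0175],"rotation":[0,0,0],"fingers":1},
    {"xyz":[0.0046,0.0444,-0.0175],"rotation":[0,0,0],"fingers":1},
    {"xyz":[0.0046,0.0444,-0.0175],"rotation":[0,0,0],"fingers":1},
    {"xyz":[-0.0072,0.0555,0.0172],"rotation":[0.004,-0.075,-0.016],"fingers":1},
  ],
)

```text
time: 7.0
eef_pos: [478.2, 94.7, 282.1]
eef_rot: [179.8, -26.0, 6.8]
contact_force: [0.9, 1.0, -3.1]
gripper_width: 0.266
finger_force: 55.0
```

send_rows(
  plan=[
    {"xyz":[-0.0068,0.0554,0.0175],"rotation":[0.004,-0.075,-0.016],"fingers":1},
    {"xyz":[-0.0064,0.0554,0.0177],"rotation":[0.004,-0.075,-0.016],"fingers":1},
    {"xyz":[-0.006,0.0554,0.018],"rotation":[0.004,-0.075,-0.016],"fingers":1},
    {"xyz":[-0.0055,0.0554,0.0182],"rotation":[0.004,-0.075,-0.016],"fingers":1},
    {"xyz":[0,0,0],"rotation":[0,0,0],"fingers":1},
  ],
)

```text
time: 7.62
eef_pos: [510.1, -127.4, 204.0]
eef_rot: [179.7, -8.4, 10.2]
contact_force: [-0.3, 1.5, -2.2]
gripper_width: 0.267
finger_force: 55.0
```

Run:
```python
from h import *
p,r,s=cur(); print(s["time"],p,s["eef_rot"],s["gripper_width"],s["finger_force"],s["joint_pos"])
rows(p,r,np.array([525,-235,150.]),R.from_euler('z',12.3,degrees=True)*flip)
```

```text
7.625 [ 510.09 -127.4   204.01] [179.65  -8.39  10.18] 0.26694862736794317 54.9964920245111 [-29.42  17.92  86.98   5.45  68.48  48.73]
xyz [-0.0041, 0.0361, 0.0178] rot [0.0029, -0.0488, -0.0125]
xyz [-0.0036, 0.0361, 0.0179] rot [0.0029, -0.0488, -0.0125]
xyz [-0.0032, 0.0361, 0.018] rot [0.0029, -0.0488, -0.0125]
```

send_rows(
  plan=[
    {"xyz":[-0.004,0.0361,0.0178],"rotation":[0.003,-0.049,-0.0125],"fingers":1},
    {"xyz":[-0.0036,0.0361,0.018],"rotation":[0.003,-0.049,-0.0125],"fingers":1},
    {"xyz":[-0.0032,0.0361,0.018],"rotation":[0.003,-0.049,-0.0125],"fingers":1},
    {"xyz":[0,0,0],"rotation":[0,0,0],"fingers":1},
    {"xyz":[0,0,0],"rotation":[0,0,0],"fingers":1},
  ],
)

```text
time: 8.25
eef_pos: [525.3, -231.0, 151.8]
eef_rot: [180.0, -0.1, 12.5]
contact_force: [0.1, -0.1, -1.9]
gripper_width: 0.268
finger_force: 55.0
```

Run:
```python
from h import *
import cv2
p,r,s=cur(); print(s["time"],p,s["eef_rot"],s["gripper_width"])
rows(p,r,np.array([525,-235,30.]),R.from_euler('z',12.3,degrees=True)*flip)
a=cv2.resize(env.camera("side")[60:240,260:440,::-1],None,fx=3.3,fy=3.3,interpolation=cv2.INTER_CUBIC)
cv2.imwrite("pics/s4.png",a)
```

```text
8.25 [ 525.34 -231.    151.81] [179.96  -0.14  12.53] 0.26829513415555684
xyz [-0.0005, 0.0012, 0.0406] rot [0.0002, -0.0008, 0.0013]
xyz [-0.0005, 0.0013, 0.0406] rot [0.0002, -0.0008, 0.0013]
xyz [-0.0004, 0.0013, 0.0406] rot [0.0002, -0.0008, 0.0013]
```

View pics/s4.png

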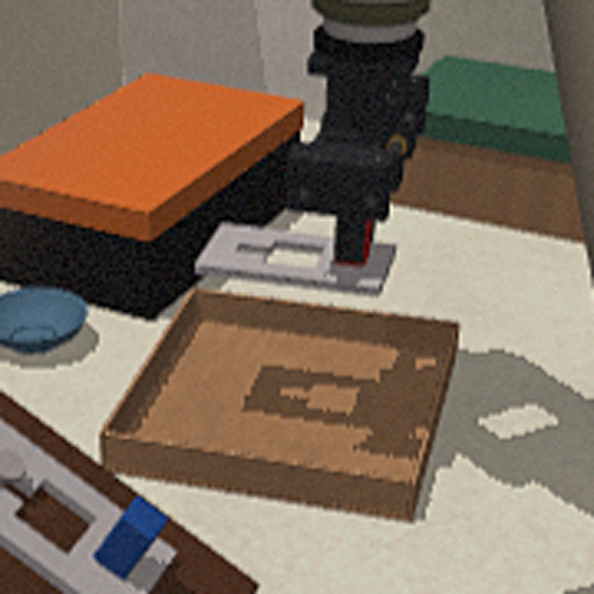

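The peg (plate near 295,255 in the crop) is level and its shadow falls inside the lid. I'll descend.

send_rows(
  plan=[
    {"xyz":[-0.0005,0.002,0.04],"rotation":[0,0,0],"fingers":1},
    {"xyz":[-0.0005,0.002,0.04],"rotation":[0,0,0],"fingers":1},
    {"xyz":[0,0,0.025],"rotation":[0,0,0],"fingers":1},
    {"xyz":[0,0,0.012],"rotation":[0,0,0],"fingers":1},
    {"xyz":[0,0,0],"rotation":[0,0,0],"fingers":1},
  ],
)

```text
time: 8.93
eef_pos: [525.5, -236.0, 34.2]
eef_rot: [180.0, -0.1, 12.5]
contact_force: [-0.2, 0.2, -0.9]
gripper_width: 0.264
finger_force: 55.0
```

send_rows(
  plan=[
    {"xyz":[0,0,0.003],"rotation":[0,0,0],"fingers":1},
    {"xyz":[0,0,0.001],"rotation":[0,0,0],"fingers":1},
    {"xyz":[0,0,0],"rotation":[0,0,0],"fingers":1},
  ],
)

```text
time: 9.3
eef_pos: [525.5, -236.6, 30.1]
eef_rot: [180.0, -0.1, 12.5]
contact_force: [0.1, 0.1, -1.8]
gripper_width: 0.27
finger_force: 55.0
```

send_rows(
  plan=[
    {"xyz":[0,0,0.004],"rotation":[0,0,0],"fingers":1},
    {"xyz":[0,0,0.002],"rotation":[0,0,0],"fingers":1},
    {"xyz":[0,0,0],"rotation":[0,0,0],"fingers":1},
  ],
)

```text
time: 9.68
eef_pos: [525.3, -236.4, 23.5]
eef_rot: [-180.0, -0.0, 12.5]
contact_force: [-0.3, 0.4, -1.3]
gripper_width: 0.268
finger_force: 55.0
```

send_rows(
  plan=[
    {"xyz":[0,0,0.001],"rotation":[0,0,0],"fingers":1},
    {"xyz":[0,0,0.001],"rotation":[0,0,0],"fingers":1},
    {"xyz":[0,0,0],"rotation":[0,0,0],"fingers":1},
  ],
)

```text
time: 10.05
eef_pos: [525.4, -236.4, 21.6]
eef_rot: [180.0, -0.0, 12.5]
contact_force: [-0.7, -0.5, -0.8]
gripper_width: 0.268
finger_force: 55.0
```

send_rows(
  plan=[
    {"xyz":[0,0,0.001],"rotation":[0,0,0],"fingers":1},
    {"xyz":[0,0,0],"rotation":[0,0,0],"fingers":1},
  ],
)

```text
time: 10.3
eef_pos: [525.3, -236.4, 20.6]
eef_rot: [180.0, -0.0, 12.5]
contact_force: [0.7, 0.6, -2.2]
gripper_width: 0.267
finger_force: 55.0
```

send_rows(
  plan=[
    {"xyz":[0,0,0.001],"rotation":[0,0,0],"fingers":1},
    {"xyz":[0,0,0],"rotation":[0,0,0],"fingers":1},
  ],
)

```text
time: 10.55
eef_pos: [525.4, -236.5, 20.3]
eef_rot: [180.0, -0.1, 12.5]
contact_force: [-2.5, 0.8, 6.0]
gripper_width: 0.267
finger_force: 55.0
```

The peg is touching the floor at about 6–8 N. Release.

send_rows(
  plan=[
    {"xyz":[0,0,0],"rotation":[0,0,0],"fingers":0.2},
    {"xyz":[0,0,0],"rotation":[0,0,0],"fingers":0},
    {"xyz":[0,0,0],"rotation":[0,0,0],"fingers":0},
    {"xyz":[0,0,0],"rotation":[0,0,0],"fingers":0},
  ],
  newtons=10,
)

```text
time: 11.05
eef_pos: [525.4, -236.5, 19.6]
eef_rot: [180.0, -0.1, 12.5]
contact_force: [0.2, -0.7, -0.3]
gripper_width: 0.5
finger_force: 0.0
```

send_rows(
  plan=[
    {"xyz":[0,0,-0.01],"rotation":[0,0,0],"fingers":0},
    {"xyz":[0,0,-0.03],"rotation":[0,0,0],"fingers":0},
    {"xyz":[0,0,-0.05],"rotation":[0,0,0],"fingers":0},
    {"xyz":[0,0,-0.06],"rotation":[0,0,0],"fingers":0},
    {"xyz":[-0.05,0,-0.03],"rotation":[0,0,0],"fingers":0},
  ],
)

```text
time: 11.68
eef_pos: [477.7, -247.6, 203.3]
eef_rot: [179.7, -0.3, 12.6]
contact_force: [0.1, -0.1, -0.6]
gripper_width: 0.503
finger_force: 0.0
```

Run:
```python
from h import *
import cv2
p,r,s=cur(); print(s["time"],p,s["gripper_width"])
a=env.camera("side")[140:310,170:410,::-1]
cv2.imwrite("pics/s5.png",cv2.resize(a,None,fx=3.3,fy=3.3,interpolation=cv2.INTER_CUBIC))
```

```text
11.675 [ 477.74 -247.56  203.28] 0.5030280461589158
```

View pics/s5.png

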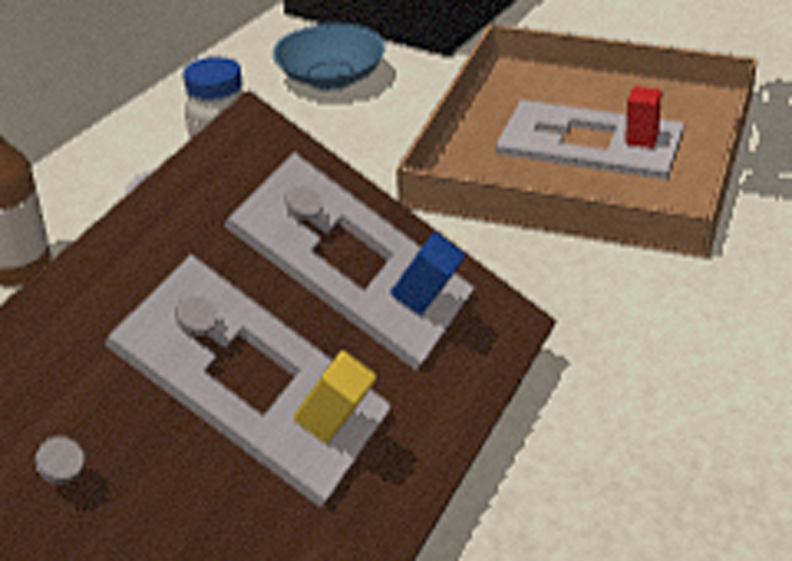

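The red peg lies flat in the lid with its knob up (645,118), and the blue and yellow pegs still hang as they were. I'll let the arm settle and hand in.

send_rows(
  plan=[
    {"xyz":[0,0,0],"rotation":[0,0,0],"fingers":0},
    {"xyz":[0,0,0],"rotation":[0,0,0],"fingers":0},
  ],
)

```text
time: 11.98
eef_pos: [476.6, -247.0, 199.2]
eef_rot: [-180.0, -0.0, 12.5]
contact_force: [-0.4, -0.2, -0.0]
gripper_width: 0.495
finger_force: 0.0
```

```bash
python3 -c "
from workcell import env
print(env.hand_in())"
```

```text
the job is handed in; nothing more can be done
None
```

The red peg is off its stud and lies flat, knob up, on the floor of the lid; the blue and yellow pegs still hang as they were, and the job was handed in at about 12 s (no verdict was returned).

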